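# Find the loaded canister by its weight

### The job

One of the three identical white canisters in the leaning blue rack holds a steel part, the other two are empty: lift them to feel which is the heavy one, and stand that one upright on the floor of the white tray, setting it down gently. The two empty canisters must end fully home in pockets of the rack; drop nothing, and leave the tray, the specimens in it and everything else on the bench where they are.

Things in the scene. Friction and masses are not known exactly. Their poses are not given: they have to be found in the camera images.
- canister_a: closed white plastic canister, rigid cylinder 36 mm in diameter, 64 mm tall; origin at the centre of its underside, z along its axis to the top. Starts in any pocket of the rack, 38 mm standing out, leaning to the front right 29 to 32 degrees from upright (some 5 more than the pocket). The three look alike; two are empty, 70 to 110 g; one is loaded, 340 to 460 g; only weight tells which
- canister_b: closed white plastic canister, rigid cylinder 36 mm in diameter, 64 mm tall; origin at the centre of its underside, z along its axis to the top. Starts in any pocket of the rack, 38 mm standing out, leaning to the front right 29 to 32 degrees from upright (some 5 more than the pocket). The three look alike; two are empty, 70 to 110 g; one is loaded, 340 to 460 g; only weight tells which
- canister_c: closed white plastic canister, rigid cylinder 36 mm in diameter, 64 mm tall; origin at the centre of its underside, z along its axis to the top. Starts in any pocket of the rack, 38 mm standing out, leaning to the front right 29 to 32 degrees from upright (some 5 more than the pocket). The three look alike; two are empty, 70 to 110 g; one is loaded, 340 to 460 g; only weight tells which
- rack: blue rack fixed to the worktop, 234 mm long (its y), 85 mm wide (its x), up to 68 mm tall, with a row of three square blind pockets 74 mm apart along y; origin under its centre at worktop height, z up. Its row runs aslant, from front left to back right; top face and pockets lean 25 degrees to the front right: from floor to mouth a pocket's axis is (-0.423, 0, 0.906) in the rack's frame
- pocket_0 (a point): centre of the flat floor of the rack's front left (its +y) pocket; 39 mm square, 26 mm deep with a 3 mm chamfer at the mouth (a canister's 36 mm foot has 1.5 mm play all round); axes as the rack's. A canister fully home has its origin here, within 4 mm
- pocket_1 (a point): centre of the flat floor of the rack's middle pocket; 39 mm square, 26 mm deep with a 3 mm chamfer at the mouth (a canister's 36 mm foot has 1.5 mm play all round); axes as the rack's. A canister fully home has its origin here, within 4 mm
- pocket_2 (a point): centre of the flat floor of the rack's back right (its -y) pocket; 39 mm square, 26 mm deep with a 3 mm chamfer at the mouth (a canister's 36 mm foot has 1.5 mm play all round); axes as the rack's. A canister fully home has its origin here, within 4 mm
- tray: loose white shallow rectangular tray, 148 x 203 mm (its x, y), 20 mm high with 3 mm walls and a floor 2 mm thick; origin at the centre of its underside, z up; lies on a 3 mm mouse pad; its y, the long side, points to the robot's left. The two specimens stand in its right half (-y); its left half (+y, towards the rack) is empty
- specimen_red: red resin disc, 30 mm in diameter, 13 mm tall, standing in the right half of the tray; origin under its centre; bystander
- specimen_green: green resin disc, 30 mm in diameter, 19 mm tall, standing in the right half of the tray; origin under its centre; bystander
- clear_canister: see-through canister with a black foot, 36 mm in diameter, 56 mm tall, on the worktop behind; origin under its centre; bystander, not one of the three
- spare_eyepiece: black eyepiece standing on the worktop, 34 mm in diameter, 43 mm tall, behind the rack, beside the tester; origin under its centre; bystander
- level: white and green round bubble level, 38 mm in diameter, 10 mm tall, lying near the front edge, before the rack; origin under its centre; bystander
- pen: green and white pen lying on the worktop, 135 mm long, 17 mm thick, left of the rack near the front edge; origin under its centre; bystander

How it is judged:
By the outcome, as a careful person would: the job done as asked, in the order asked, and still so for the second after the job is handed in, with the robot touching nothing.
It also fails if it takes over 54 s, if anything falls off the work surface, if the arm or the gripper's body presses on something with over 40 N, if the wrist force passes 120 N, or if a joint passes its speed limit or range.

### The arm

A 6-joint arm with a two-finger parallel gripper is mounted at the origin on a cart in front of the work surface, level with it; the furniture and walls round the work are solid. World frame = base frame: x ahead of the robot, y to its left, z up, the work surface at z = 0. Lengths are in mm, angles in rad, forces in N, time in s.
With the tool pointing down it reaches from about 375 to 975 mm from the base axis. Payload 3.8 kg.
Tool frame: the origin (TCP) lies between the finger pads; the fingertips stand 11 mm ahead of it and the grasp point (between the pads) lies 8 mm behind it; z points along the fingers, y is the direction in which the jaws open and shut (so a half turn about z gives the same grasp; the last joint's range is limited). The gripper opens to 85 mm and grips with 20 to 120 N. Pads are 22 mm wide; open, the fingers measure 114 mm over their backs; the gripper's body (76 mm by 85 mm) begins 54 mm behind the grasp point. The pads swing forward as they close: fully open they stand 13 mm farther back than shut.
Start: joints at [1.223, 0.264, 1.604, -0, 1.274, -0.037], TCP at [206.426, 642.656, 242.28] pointing down, gripper open.
Joint ranges: [-2.63, 2.63], [-0.94, 2.18], [0.31, 2.57], [-1.31, 4.45], [0, 2.66], [-2.55, 2.55]. Speed limits (rad/s): [2.57, 2.57, 3.14, 3.14, 3.14, 3.14].

### API

Orientations are given as a unit quaternion [x, y, z, w].
In Python, from plant import * gives the robot as it stands. The module is installed in compiled form; this text tells all that it offers.
- The arm moves only by the tool servo_tool, never from a script. Its argument "moves" is a list of rows, each a list of 3 entries, a list of its own where there are three numbers: the opening, from -1 (shut) to 1 (fully open), then the shift along the tool's x, y, z in cm, then the turn about the tool's z in degrees. In form: [[grip, [dx, dy, dz], roll], ...]. A call has 1 to 10 rows; each row shifts and turns the commanded pose from where the row before left it, along the tool's axes as they then stand; what a row does not reach is not made up. A row lasts 1/12 s, in which the tool goes at most 41.7 mm and 7.16 degrees, less where a joint would pass 70% of its speed; a pose out of reach is approached as far as the arm can. A call is refused whole if a number of a shift passes 4.17 or a number of a turn 7.16, either way. A call with a gripper value outside its range is refused whole. The fingers move at their own pace and stop on an object; "force" is the grip in N (left out, the last holds). Time passes only in rows, so rows that do not move let the fingers close. It gives the time, the measured TCP pose, the force and the opening at its end, in the units of the state.
- observe(): the state, without advancing time (a new reading comes with each control period).
- read_camera(name): name is "scene" or "side" or "wrist"; returns a dict with "color" (420x560x3 uint8, red, green, blue), "z_map" (420x560 float32, mm along the optical axis (not along the pixel's ray), 0 where there is no reading), "camera_matrix" (3x3 intrinsics, pixels), "R" (3x3) and "t" (3): a world point X has camera coordinates R X + t. Camera axes: x right, y down, z forward; pixel columns grow to the right and rows downward; lengths in mm; the calibration is good to about 2 mm. A picture is of the moment at which its call begins.
- job_done(): hands the job in, once; it reports no verdict.
Trained networks look in a picture, given as the dict that the camera call returned (one of the last four; its "shot" number tells which), for a name from the list of things; names that differ only in an ending like _2 or _b are one class to them, and where a whole thing is asked for, a point or a joint stands for the part that bears it (a point fixed in the world has none). Each returns a list of dicts, best first, with "score" (0 to 1); they miss things now and then, are a little off and sometimes report something else, mostly with a low value. They report only what shows in the picture. A call takes as long as a camera call.
- silhouettes(picture, query): "region" (420x560 bool, what is visible of it) and "point" ([row, column] in pixels, amid what is visible of it).
The state is a dict: "clock": time; "joint_pos": joint angles; "joint_vel": joint speeds; "effort": joint torques, N m; "tool_pos": TCP position; "tool_rot": TCP orientation; "ft_force": force on the tool from outside, world axes, zero at the start; "moment": the same for the moment, N m; "opening": finger opening in mm.
Only numpy, scipy, OpenCV 4.12 (cv2) and the standard library are available. Lean on these libraries where they do the work, as an engineer would, in place of code of your own. Each camera call takes 0.05 s, during which the arm holds its last target. There are 200 camera calls.

## Working session

There is one attempt and no reset: what is moved stays moved. The work goes in short steps, Python scripts to look and compute and a tool call to move; the robot and the scene stay as the last step left them, time stands still between calls to the robot, and variables do not carry over. Pictures are saved under pics/ and viewed, about 8 in all and at most 12, crops included, and the job is handed in when it is done.

Besides the shell and the picture viewer there is one more tool, called after ">>>" as name([rows], argument=value, ...), one row to a line, values as JSON. servo_tool: Moves the arm, as the interface text tells. Its arguments: {"type":"object","properties":{"moves":{"type":"array","items":{"type":"array"}},"force":{"type":"number"}},"required":["moves"]}

```bash
mkdir -p pics; ls; cat > h.py <<'E'
from plant import *
import numpy as np, cv2
from scipy.spatial.transform import Rotation as Ro
def cloud(p):
    z=p["z_map"]; K=p["camera_matrix"]; v,u=np.indices(z.shape)
    c=np.stack([(u-K[0,2])/K[0,0]*z,(v-K[1,2])/K[1,1]*z,z],-1)
    return (c-p["t"])@p["R"], z>0
E
python3 - <<'E'
from h import *
s=observe(); print({k:np.round(v,3) for k,v in s.items()})
ims=[]
for n in ["scene","side"]:
    p=read_camera(n); ims.append(p["color"])
    X,ok=cloud(p)
    for q in ["canister_a","rack","tray","specimen_red","specimen_green","clear_canister","spare_eyepiece","level","pen"]:
        for r in silhouettes(p,q)[:4]:
            m=r["region"]&ok; P=X[m]
            print(n,q,round(r["score"],2),np.round(r["point"]),m.sum(),np.round(np.median(P,0)),np.round(np.percentile(P,[3,97],axis=0)).tolist())
    np.savez(n+".npz",**{k:v for k,v in p.items()})
    cv2.imwrite(f"pics/{n}0.png",cv2.cvtColor(p["color"],cv2.COLOR_RGB2BGR))
E
```

```text
pics
{'clock': np.float64(0.0), 'joint_pos': array([ 1.223,  0.265,  1.605, -0.   ,  1.274, -0.037]), 'joint_vel': array([-0.   , -0.   , -0.   ,  0.002,  0.   , -0.001]), 'effort': array([-1.0000e-03, -5.1512e+01, -3.6732e+01, -0.0000e+00,  1.3000e-02,
        0.0000e+00]), 'tool_pos': array([206.17 , 641.991, 240.943]), 'tool_rot': array([ 0.155,  0.988, -0.001, -0.   ]), 'ft_force': array([-0.043,  0.01 , -0.1  ]), 'moment': array([-0.019,  0.022, -0.03 ]), 'opening': np.float64(85.378)}
scene canister_a 0.9 [240. 245.] 439 [491.  44.  74.] [[478.0, 19.0, 50.0], [511.0, 58.0, 91.0]]
scene canister_a 0.8 [204. 249.] 259 [601. -58.  79.] [[586.0, -86.0, 54.0], [622.0, -44.0, 92.0]]
scene canister_a 0.54 [220. 244.] 347 [548.  -8.  76.] [[532.0, -36.0, 52.0], [578.0, 9.0, 92.0]]
scene canister_a 0.16 [256. 229.] 2086 [506.  63.  43.] [[462.0, -58.0, 5.0], [652.0, 101.0, 68.0]]
scene rack 0.83 [256. 231.] 2234 [509.  60.  43.] [[462.0, -62.0, 4.0], [656.0, 101.0, 68.0]]
scene tray 0.88 [190. 340.] 2116 [ 591. -381.    7.] [[511.0, -487.0, 4.0], [658.0, -284.0, 23.0]]
scene tray 0.4 [2
[... 884 characters left out ...]
275. 315.] 4639 [ 577. -387.    5.] [[511.0, -489.0, 2.0], [647.0, -289.0, 21.0]]
side tray 0.58 [275. 316.] 4817 [ 576. -388.    5.] [[511.0, -489.0, 2.0], [648.0, -289.0, 22.0]]
side specimen_red 0.7 [289. 349.] 183 [ 614. -453.   17.] [[603.0, -464.0, 7.0], [628.0, -438.0, 19.0]]
side specimen_green 0.55 [298. 319.] 227 [ 550. -456.   23.] [[539.0, -466.0, 7.0], [564.0, -440.0, 25.0]]
side clear_canister 0.19 [180. 246.] 2221 [570. -30.  40.] [[468.0, -102.0, 2.0], [661.0, 59.0, 67.0]]
side spare_eyepiece 0.45 [235. 228.] 202 [ 460. -175.    9.] [[442.0, -189.0, -1.0], [478.0, -154.0, 12.0]]
side level 0.52 [229. 226.] 178 [ 458. -174.    9.] [[443.0, -188.0, -0.0], [474.0, -154.0, 12.0]]
```

View pics/scene0.png

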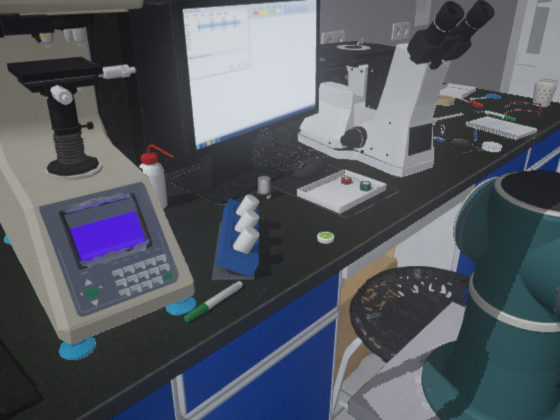

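View pics/side0.png

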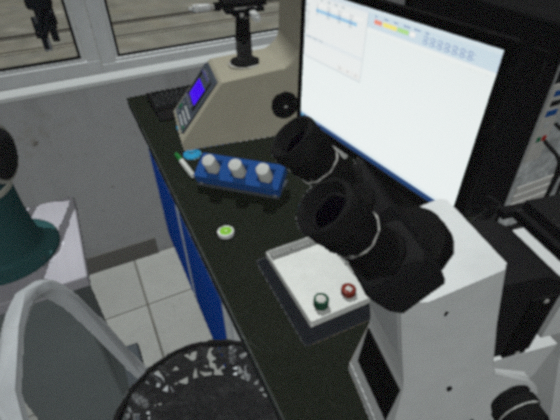

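Scene view: the rack with three canisters is at (row 240, col 240), with the tray behind it to the right at (190, 340). The microscope stands behind and to the right of the tray. The tool can only stay vertical, so I'll fit the canisters' poses to the depth and check clearance at the tray.

```bash
cat > fit.py <<'E'
from h import *
from scipy.optimize import least_squares
def sdf(P,o,a,r=18,L=64):
    d=P-o; h=d@a; rad=np.linalg.norm(d-np.outer(h,a),axis=1)
    q=np.stack([rad-r,np.abs(h-L/2)-L/2],1)
    return np.linalg.norm(np.maximum(q,0),axis=1)+np.minimum(q.max(1),0)
def axis(lean,tilt): return np.array([np.sin(tilt)*np.cos(lean),np.sin(tilt)*np.sin(lean),np.cos(tilt)])
E
cat > f1.py <<'E'
from fit import *
def regs(n):
    p=dict(np.load(n+".npz")); X,ok=cloud(p); out=[]
    q=read_camera(n); X,ok=cloud(q)
    for r in silhouettes(q,"canister_a"):
        m=cv2.erode(r["region"].astype(np.uint8),np.ones((2,2)))>0
        P=X[m&ok]
        if len(P)<500 and P[:,2].mean()>60: out.append(P[P[:,2]>50])
    out.sort(key=lambda P:P[:,0].mean())
    return out
S={n:regs(n) for n in["scene","side"]}
def solve(sets):
    def f(p):
        yaw=p[3]; ry=np.array([-np.sin(yaw),np.cos(yaw),0]); a=axis(yaw+np.pi,p[4])
        return np.concatenate([sdf(P,p[:3]+ry*74*(1-i),a) for s in sets for i,P in enumerate(s)])
    r=least_squares(f,[520,20,30,.82,.52],loss="soft_l1",x_scale=[10,10,10,.1,.1])
    return r.x,np.sqrt(np.mean(r.fun**2))
for k in (["scene"],["side"],["scene","side"]):
    if all(len(S[n])==3 for n in k):
        x,e=solve([S[n] for n in k]); print(k,np.round(x,3),np.degrees(x[3:]).round(1),e.round(2))
        a=axis(x[3]+np.pi,x[4]);ry=np.array([-np.sin(x[3]),np.cos(x[3]),0])
        for i in range(3): print("foot",np.round(x[:3]+ry*74*(1-i),1),"top",np.round(x[:3]+ry*74*(1-i)+64*a,1))
for n in["scene","side"]:
    X,ok=cloud(dict(np.load(n+".npz"))); P=X[ok]
    for z0,z1 in((30,80),(80,150),(150,260),(260,420)):
        m=(abs(P[:,0]-585)<170)&(abs(P[:,1]+360)<250)&(P[:,2]>z0)&(P[:,2]<z1); Q=P[m]
        if len(Q):
            d=np.hypot(Q[:,0]-560,Q[:,1]+335); print(n,z0,len(Q),"near",np.round(np.sort(d)[[0,len(d)//50]]),Q[d.argsort()[:1]].round(),Q.min(0).round(),Q.max(0).round())
    m=(P[:,2]>280)&(P[:,0]>200)&(P[:,0]<800)&(abs(P[:,1]+150)<350);Q=P[m]
    if len(Q): print("high",Q.min(0).round(),Q.max(0).round())
E
python3 f1.py
```

```text
['side'] [ 5.67748e+02 -1.84200e+00  3.02220e+01  8.14000e-01  5.19000e-01] [46.6 29.7] 1.36
foot [514.   49.   30.2] top [492.2  25.9  85.8]
foot [567.7  -1.8  30.2] top [545.9 -24.9  85.8]
foot [621.5 -52.7  30.2] top [599.7 -75.7  85.8]
scene 30 1376 near [162. 178.] [[ 714. -385.   30.]] [ 521. -610.   30.] [ 755. -111.   80.]
scene 80 1043 near [249. 256.] [[ 550. -583.   83.]] [ 525. -610.   80.] [ 755. -548.  150.]
scene 150 1848 near [202. 217.] [[ 754. -278.  176.]] [ 519. -610.  150.] [ 755. -110.  260.]
scene 260 3095 near [222. 227.] [[ 754. -227.  270.]] [ 440. -610.  260.] [ 755. -110.  420.]
high [ 560. -500.  280.] [799. 200. 507.]
side 30 124 near [230. 232.] [[ 624. -114.   38.]] [ 521. -610.   30.] [ 625. -110.   80.]
side 80 59 near [267. 268.] [[ 529. -601.   83.]] [ 527. -609.   80.] [ 534. -601.  146.]
side 150 1307 near [206. 212.] [[ 752. -260.  167.]] [ 741. -267.  158.] [ 755. -110.  260.]
side 260 2023 near [229. 237.] [[ 754. -214.  268.]] [ 439. -610.  260.] [ 755. -110.  420.]
high [ 681. -500.  280.] [800. 200. 489.]
```

```bash
python3 - <<'E'
from h import *
s=observe(); M=Ro.from_quat(s["tool_rot"]).as_matrix(); print(M.round(3))
print("tool x yaw",np.degrees(np.arctan2(M[1,0],M[0,0])),"tool y yaw",np.degrees(np.arctan2(M[1,1],M[0,1])))
X=np.concatenate([(lambda c:c[0][c[1]])(cloud(dict(np.load(n+".npz")))) for n in("scene","side")])
A=np.array([206,642.]);
for B in (np.array([530,-20.]),np.array([430,100.])):
    d=B-A;L=np.linalg.norm(d);d/=L
    P=X[(X[:,2]>120)]; r=P[:,:2]-A; h=r@d; e=r@np.array([-d[1],d[0]])
    for h0 in range(0,800,100):
        m=(h>h0)&(h<h0+100)&(abs(e)<200); q=e[m]
        print(B,h0,m.sum(), (q[q>0].min() if (q>0).any() else None, q[q<0].max() if (q<0).any() else None, P[m][:,2].max()) if m.any() else "")
E
```

```text
[[-0.952  0.306  0.   ]
 [ 0.306  0.952  0.   ]
 [-0.     0.    -1.   ]]
tool x yaw 162.19377634947364 tool y yaw 72.19377639594474
[530. -20.] 0 832 (np.float64(0.5529106863806944), np.float64(-0.0019014389915235415), np.float64(387.4489272374161))
[530. -20.] 100 0 
[530. -20.] 200 0 
[530. -20.] 300 327 (np.float64(169.45137512755625), None, np.float64(146.32121641455717))
[530. -20.] 400 5955 (np.float64(99.18172184167751), None, np.float64(510.43056118802895))
[530. -20.] 500 5770 (np.float64(75.78059768595122), None, np.float64(508.74552987954564))
[530. -20.] 600 774 (np.float64(141.58782333307533), None, np.float64(223.2159825264438))
[530. -20.] 700 0 
[430. 100.] 0 827 (np.float64(0.23263287165404897), np.float64(-0.05475306144761713), np.float64(387.4489272374161))
[430. 100.] 100 0 
[430. 100.] 200 0 
[430. 100.] 300 115 (np.float64(185.09149182016083), None, np.float64(139.28712213644062))
[430. 100.] 400 3054 (np.float64(125.7508179905864), None, np.float64(508.8749632914354))
[430. 100.] 500 4281 (np.float64(110.08980342094833), None, np.float64(508.4512170806466))
[430. 100.] 600 2 (np.float64(198.07908414070198), None, np.float64(135.62783524739734))
[430. 100.] 700 0
```

>>> servo_tool([
  [0.2,[-2.39,-3.23,0],0],
  [0.2,[-2.39,-3.23,0],0],
  [0.2,[-2.39,-3.23,0],0],
  [0.2,[-2.39,-3.23,0],0],
  [0.2,[-2.39,-3.23,0],0],
  [0.2,[-2.39,-3.23,0],0],
  [0.2,[-2.39,-3.23,0],0],
  [0.2,[-2.39,-3.23,0],0],
  [0.2,[-2.39,-3.23,0],0],
  [0.2,[-2.39,-3.23,0],0],
])

```text
clock: 2.03
tool_pos: [335.3, 260.3, 242.6]
tool_rot: [0.154, 0.988, 0.0, 0.0]
ft_force: [1.4, 0.0, 0.3]
opening: 51.2
```

>>> servo_tool([
  [0.2,[-2.39,-3.23,0],0],
  [0.2,[-2.39,-3.23,0],0],
  [0.2,[-3.27,-2.54,0],0],
  [0.2,[-3.27,-2.54,0],0],
  [0.2,[-3.27,-2.54,0],0],
  [0.2,[-3.27,-2.54,0],0],
  [0.2,[-3.27,-2.54,0],0],
  [0.2,[-3.27,-2.54,0],0],
  [0.2,[0,0,0],6.8],
  [0.2,[0,0,0],6.8],
])

```text
clock: 2.87
tool_pos: [502.3, -21.6, 242.3]
tool_rot: [0.275, 0.961, -0.0, 0.0]
ft_force: [0.4, 0.2, 0.4]
opening: 51.2
```

>>> servo_tool([
  [0.2,[0,0,0],6.8],
  [0.2,[0,0,0],6.8],
  [0.2,[0,0,0],6.8],
  [0.2,[0,0,0],6.8],
  [0.2,[0,0,0],6.8],
  [0.2,[0,0,0],6.8],
  [0.2,[0,0,0],6.8],
  [0.2,[0,0,0],6.8],
  [0.2,[0,0,0],6.8],
  [0.2,[0,0,0],6.8],
])

```text
clock: 3.7
tool_pos: [501.1, -19.2, 242.5]
tool_rot: [0.765, 0.644, 0.0, 0.0]
ft_force: [0.5, -0.0, 0.4]
opening: 51.3
```

>>> servo_tool([
  [0.2,[0,0,0],6.8],
  [0.2,[0,0,0],6.8],
  [0.2,[0,0,0],6.8],
  [0.2,[0,0,0],6.8],
  [0.2,[0,0,0],6.8],
  [0.2,[0,0,0],0],
  [0.2,[0,0,0],0],
])

```text
clock: 4.28
tool_pos: [501.2, -19.2, 242.4]
tool_rot: [0.918, 0.397, 0.0, 0.0]
ft_force: [-0.4, -0.3, 0.7]
opening: 51.3
```

```bash
cat > f2.py <<'E'
from fit import *
import sys
s=observe(); M=Ro.from_quat(s["tool_rot"]).as_matrix()
print(np.round(s["clock"],2),s["tool_pos"].round(1),"tool x yaw",np.degrees(np.arctan2(M[1,0],M[0,0])).round(2),"F",s["ft_force"].round(2),s["opening"].round(1),s["joint_pos"].round(2))
p=read_camera("wrist"); X,ok=cloud(p); cv2.imwrite(f"pics/{sys.argv[1]}.png",cv2.cvtColor(p["color"],cv2.COLOR_RGB2BGR))
S=[]
for r in silhouettes(p,"canister_a"):
    m=cv2.erode(r["region"].astype(np.uint8),np.ones((3,3)))>0; P=X[m&ok]
    if not len(P): continue
    print(round(r["score"],2),len(P),np.median(P,0).round(1),np.round(r["point"]))
    if P[:,2].mean()>55 and r["score"]>.3: S.append(P[P[:,2]>45])
def f(q,P): return sdf(P,q[:3],axis(q[3],q[4]))
for P in sorted(S,key=lambda P:P[:,0].mean()):
    c=np.median(P,0); r=least_squares(f,[c[0]+20,c[1]+20,30,-2.33,.52],args=(P,),loss="soft_l1",x_scale=[10,10,10,.1,.1])
    x=r.x; print("foot",x[:3].round(1),"mouth26",(x[:3]+26*axis(x[3],x[4])).round(1),"top",(x[:3]+64*axis(x[3],x[4])).round(1),"lean yaw,tilt",np.degrees(x[3:]).round(1),np.abs(r.fun).mean().round(2))
E
python3 f2.py wrist1
```

```text
Traceback (most recent call last):
  File "f2.py", line 4, in <module>
    print(np.round(s["clock"],2),s["tool_pos"].round(1),"tool x yaw",np.degrees(np.arctan2(M[1,0],M[0,0])).round(2),"F",s["ft_force"].round(2),s["opening"].round(1),s["joint_pos"].round(2))
                                                                                                                                               ^^^^^^^^^^^^^^^^^^
AttributeError: 'float' object has no attribute 'round'
```

```bash
sed -i 's/s\["opening"\].round(1)/round(float(s["opening"]),1)/' f2.py; python3 f2.py wrist1
```

```text
4.28 [501.2 -19.2 242.4] tool x yaw 46.78 F [-0.4  -0.26  0.7 ] 51.3 [-0.09 -0.07  1.97 -0.    1.24  0.67]
0.88 1777 [505.   34.7  82.8] [152. 237.]
0.75 1856 [555.6 -12.9  82.7] [152. 313.]
0.73 1941 [606.5 -61.1  82.3] [151. 388.]
foot [514.4  47.8  30.8] mouth26 [504.9  38.3  53.1] top [491.1  24.4  85.7] lean yaw,tilt [-134.9   31. ] 0.37
foot [568.2  -2.9  31. ] mouth26 [558.9 -12.7  53.2] top [545.3 -26.9  85.7] lean yaw,tilt [-133.7   31.3] 0.4
foot [622.  -53.7  31.1] mouth26 [612.9 -63.5  53.4] top [599.6 -77.8  85.9] lean yaw,tilt [-133.   31.] 0.39
```

View pics/wrist1.png

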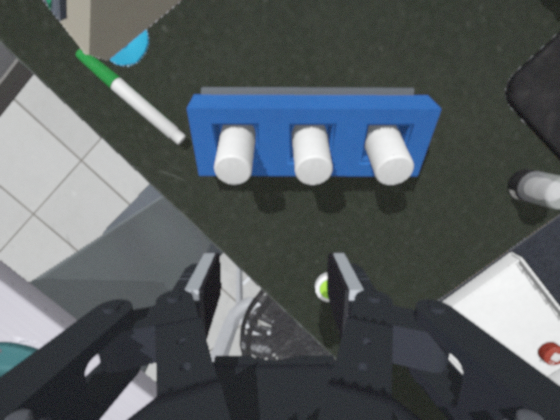

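The wrist view shows the three canister tops at columns 235, 313 and 388 (row ~152), and the fit residuals are 0.4 mm. I'll grasp the middle one first, about 51 mm up its axis.

>>> servo_tool([
  [0.2,[1.57,1.87,0],0],
  [0.2,[1.58,1.87,0],0],
  [0.2,[0,0,4],0],
  [0.2,[0,0,4],0],
  [0.2,[0,0,4],0],
  [0.2,[0,0,3],0],
  [0.2,[0,0,1.5],0],
  [0.2,[0,0,1.07],0],
  [0.2,[0,0,0],0],
  [0.2,[0,0,0],0],
])

```text
clock: 5.22
tool_pos: [550.3, -22.0, 66.8]
tool_rot: [0.918, 0.396, 0.0, 0.0]
ft_force: [-0.1, 0.5, -0.0]
opening: 51.1
```

```bash
cat > st.py <<'E'
from h import *
def st(n=1):
    F=[]
    for i in range(n):
        s=observe(); F.append(np.r_[s["ft_force"],s["moment"]])
        if i<n-1: read_camera("side")
    M=Ro.from_quat(s["tool_rot"]).as_matrix()
    print(round(float(s["clock"]),2),s["tool_pos"].round(1),np.degrees(np.arctan2(M[1,0],M[0,0])).round(2),"F/M",np.mean(F,0).round(2),"sd",np.std(F,0)[:3].round(2),"op",round(float(s["opening"]),1))
if __name__=="__main__": import sys; st(int(sys.argv[1]))
E
python3 st.py 5
```

```text
5.42 [551.7 -22.1  68.7] 46.61 F/M [ 0.1   0.17  0.21 -0.01 -0.01  0.02] sd [0.24 0.26 0.41] op 51.3
```

>>> servo_tool([
  [-1,[0,0,0],0],
  [-1,[0,0,0],0],
  [-1,[0,0,0],0],
  [-1,[0,0,0],0],
  [-1,[0,0,0],0],
  [-1,[0,0,0],0],
], force=30)

```text
clock: 5.92
tool_pos: [550.9, -22.0, 68.1]
tool_rot: [0.918, 0.395, 0.001, 0.0]
ft_force: [-1.7, -0.2, 6.9]
opening: 33.5
```

>>> servo_tool([
  [-1,[-0.21,0,-0.45],0],
  [-1,[-0.21,0,-0.45],0],
  [-1,[-0.21,0,-0.45],0],
  [-1,[-0.21,0,-0.45],0],
  [-1,[-0.21,0,-0.45],0],
  [-1,[-0.21,0,-0.45],0],
  [-1,[-0.21,0,-0.45],0],
  [-1,[0,0,0],0],
  [-1,[0,0,0],0],
])

```text
clock: 6.67
tool_pos: [539.7, -33.0, 98.3]
tool_rot: [0.919, 0.395, 0.0, 0.0]
ft_force: [0.8, 0.6, -4.0]
opening: 32.9
```

```bash
python3 st.py 6; python3 f2.py wrist2
```

```text
6.92 [539.5 -32.6  97.7] 46.6 F/M [-0.01  0.03 -4.11 -0.02  0.02  0.01] sd [0.47 0.65 0.46] op 33.3
6.92 [539.5 -32.6  97.7] tool x yaw 46.6 F [-0.09  0.12 -4.86] 33.3 [-0.11  0.15  2.03 -0.    0.97  0.65]
0.95 6877 [508.5  33.1  81.4] [210. 136.]
0.92 6656 [606.8 -59.7  81.8] [213. 410.]
0.55 9615 [550.1 -22.1 108.9] [258. 274.]
foot [514.   48.   30.8] mouth26 [504.5  38.5  53.1] top [490.7  24.7  85.7] lean yaw,tilt [-135.1   31. ] 0.38
foot [556.7 -13.8  60.4] mouth26 [547.9 -24.   82.6] top [534.9 -38.9 115. ] lean yaw,tilt [ 49.  -31.3] 0.35
foot [621.8 -53.9  31. ] mouth26 [612.6 -63.6  53.4] top [599.2 -77.8  86. ] lean yaw,tilt [-133.3   30.9] 0.36
```

View pics/wrist2.png

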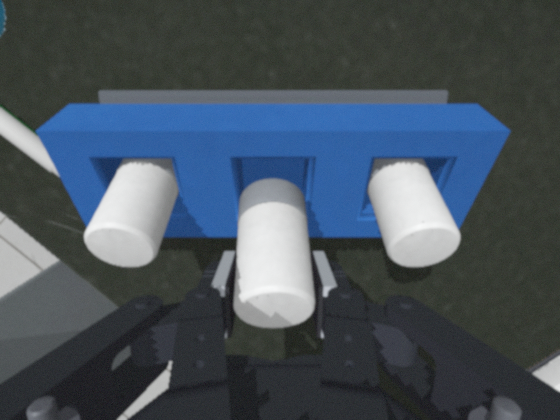

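Middle canister: -4.1 N with almost no moment, so it weighs about 420 g and is the loaded one. It hangs tilted at 31° and the tool can't tilt. I'll swing it upright in the pads by holding its foot corner against the uphill pocket wall; the rack is fixed, so it can take the push.

>>> servo_tool([
  [-1,[0.18,0,0.4],0],
  [-1,[0.18,0,0.4],0],
  [-1,[0.19,0,0.38],0],
  [-1,[0.2,0,0],0],
  [-1,[0.2,0,0],0],
  [-1,[0,0,0],0],
], force=20)

```text
clock: 7.52
tool_pos: [546.3, -25.5, 85.9]
tool_rot: [0.918, 0.396, -0.0, -0.0]
ft_force: [0.0, -1.0, -4.1]
opening: 33.2
```

>>> servo_tool([
  [-1,[0.24,0,-0.25],0],
  [-1,[0.23,0,-0.24],0],
  [-1,[0.22,0,-0.18],0],
  [-1,[0.23,0,-0.19],0],
  [-1,[0.24,0,-0.17],0],
  [-1,[0.25,0,-0.16],0],
  [-1,[0,0,0],0],
])

```text
clock: 8.1
tool_pos: [555.1, -15.4, 98.1]
tool_rot: [0.918, 0.396, -0.001, -0.0]
ft_force: [-4.8, -2.8, -6.2]
opening: 32.9
```

```bash
python3 st.py 3; python3 f2.py wrist3
```

```text
8.2 [555.  -15.5  98. ] 46.61 F/M [-4.82 -2.49 -5.3  -0.4   0.99  0.07] sd [0.37 0.25 0.95] op 33.1
8.2 [555.  -15.5  98. ] tool x yaw 46.61 F [-5.26 -2.25 -5.77] 33.1 [-0.07  0.18  2.   -0.    0.97  0.68]
0.88 5986 [608.7 -58.9  80.3] [253. 407.]
0.71 8209 [562.2  -8.6 115.1] [272. 271.]
0.56 6208 [509.3  34.7  80. ] [249. 140.]
foot [513.9  48.   30.7] mouth26 [504.5  38.5  53. ] top [490.8  24.6  85.6] lean yaw,tilt [-134.7   31. ] 0.39
foot [561.6  -9.2  54.2] mouth26 [558.  -13.1  79.6] top [552.8 -18.7 116.8] lean yaw,tilt [-132.7   11.7] 0.34
foot [621.7 -53.8  31. ] mouth26 [612.6 -63.6  53.3] top [599.2 -77.8  85.9] lean yaw,tilt [-133.3   30.9] 0.39
```

>>> servo_tool([
  [-1,[0.26,0,-0.14],0],
  [-1,[0.26,0,-0.13],0],
  [-1,[0.27,0,-0.11],0],
  [-1,[0.27,0,-0.11],0],
  [-1,[0.15,0,-0.05],0],
  [-1,[0,0,0],0],
])

```text
clock: 8.8
tool_pos: [563.9, -6.8, 103.8]
tool_rot: [0.918, 0.396, -0.001, -0.0]
ft_force: [-4.7, -2.7, -2.9]
opening: 33.2
```

>>> servo_tool([
  [-1,[-0.2,0,-1.0],0],
  [-1,[0,0,-2.0],0],
  [-1,[0,0,-2.0],0],
  [-1,[0,0,0],0],
  [-1,[0,0,0],0],
], force=30)

```text
clock: 9.22
tool_pos: [566.0, -8.0, 156.8]
tool_rot: [0.919, 0.395, 0.004, 0.001]
ft_force: [-0.5, 0.2, -4.3]
opening: 32.7
```

```bash
python3 st.py 4; python3 f2.py wrist4
python3 - <<'E'
from h import *
X,ok=cloud(dict(np.load("side.npz")))
X2,ok2=cloud(dict(np.load("scene.npz")))
for P in(X[ok],X2[ok2]):
    m=(P[:,2]>14)&(P[:,2]<28)&(P[:,0]>490)&(P[:,0]<680)&(P[:,1]<-270)&(P[:,1]>-505); 
    r=cv2.minAreaRect(P[m][:,:2].astype(np.float32)); print(r, np.percentile(P[m],[1,99],axis=0).round())
E
```

```text
9.37 [562.5  -8.  152.7] 46.59 F/M [-0.35  0.24 -4.75  0.01  0.05  0.  ] sd [0.46 0.52 0.36] op 32.7
9.37 [562.5  -8.  152.7] tool x yaw 46.59 F [ 0.28  1.03 -4.89] 32.7 [-0.06  0.13  1.94  0.    1.08  0.7 ]
0.98 3395 [609.  -59.8  81.1] [235. 373.]
0.91 6836 [567.4  -3.7 170.9] [280. 274.]
0.71 3431 [508.4  34.8  80.8] [236. 173.]
foot [514.   47.8  30.7] mouth26 [504.6  38.4  53. ] top [490.9  24.5  85.6] lean yaw,tilt [-134.8   30.8] 0.38
foot [560.3 -11.2 107.6] mouth26 [561.1 -10.4 133.6] top [562.2  -9.1 171.5] lean yaw,tilt [-130.8   -2.5] 0.39
foot [621.8 -53.8  31. ] mouth26 [612.6 -63.5  53.3] top [599.2 -77.7  85.9] lean yaw,tilt [-133.3   30.9] 0.38
((583.2011108398438, -388.6828918457031), (204.6755828857422, 146.9247283935547), 89.56595611572266) [[ 510. -490.   14.]
 [ 633. -287.   25.]]
((584.86279296875, -384.6952209472656), (209.09823608398438, 153.76405334472656), 89.36195373535156) [[ 509. -488.   14.]
 [ 660. -282.   26.]]
```

Now at −2.5° from upright. Carrying it over the empty half of the tray.

>>> servo_tool([
  [-1,[0,0,-1],0],
  [-1,[-1.2,1.24,0],0],
  [-1,[-2.2,2.28,0],0],
  [-1,[-2.75,2.85,0],0],
  [-1,[-2.75,2.85,0],0],
  [-1,[-2.75,2.85,0],0],
  [-1,[-2.75,2.85,0],0],
  [-1,[-2.75,2.85,0],0],
  [-1,[-2.2,2.28,0],0],
  [-1,[-1.8,1.87,0],0],
], force=40)

```text
clock: 10.3
tool_pos: [576.6, -315.5, 163.6]
tool_rot: [0.919, 0.395, -0.0, 0.0]
ft_force: [0.3, 0.6, -3.4]
opening: 33.0
```

>>> servo_tool([
  [-1,[-0.9,0.94,0],0],
  [-1,[-0.45,0.48,0],0],
  [-1,[0,0,2.0],0],
  [-1,[0,0,2.0],0],
  [-1,[0,0,2.0],0],
  [-1,[0,0,1.0],0],
  [-1,[0,0,0],0],
  [-1,[0,0,0],0],
])

```text
clock: 10.97
tool_pos: [577.7, -330.9, 93.0]
tool_rot: [0.918, 0.396, -0.0, -0.001]
ft_force: [-0.1, -0.5, -3.7]
opening: 32.8
```

```bash
python3 st.py 4; python3 f2.py wrist5
```

```text
11.12 [ 579.3 -332.4   95.6] 46.62 F/M [-0.1  -0.39 -3.86 -0.02 -0.02  0.  ] sd [0.42 0.17 0.65] op 32.6
11.12 [ 579.3 -332.4   95.6] tool x yaw 46.62 F [-0.74 -0.5  -4.08] 32.6 [-0.56  0.37  1.75  0.    1.02  0.2 ]
0.58 6834 [ 584.1 -328.1  113.6] [281. 272.]
foot [ 577.3 -335.7   50.4] mouth26 [ 578.  -334.8   76.4] top [ 579.  -333.5  114.3] lean yaw,tilt [-126.9   -2.5] 0.39
```

View pics/wrist5.png

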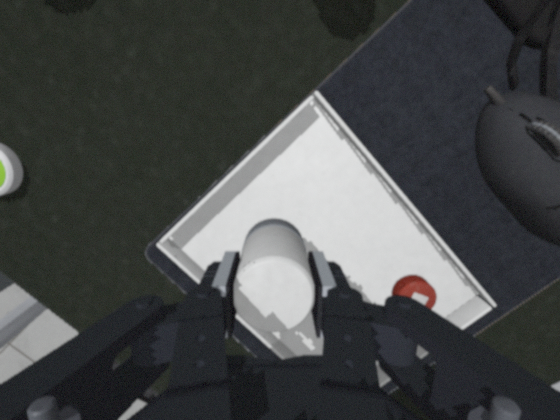

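The wrist view shows the canister upright over the tray's empty left half, with the red specimen well away at (295, 415). Lowering it, slowly at the end.

>>> servo_tool([
  [-1,[0,0,1.2],0],
  [-1,[0,0,1.2],0],
  [-1,[0,0,0.9],0],
  [-1,[0,0,0.5],0],
  [-1,[0,0,0.2],0],
  [-1,[0,0,0.15],0],
  [-1,[0,0,0.1],0],
  [-1,[0,0,0.1],0],
  [-1,[0,0,0],0],
], force=20)

```text
clock: 11.97
tool_pos: [576.8, -331.5, 51.5]
tool_rot: [0.918, 0.396, -0.001, -0.001]
ft_force: [-6.7, 3.7, 6.8]
opening: 32.5
```

```bash
python3 st.py 4
```

```text
12.12 [ 577.1 -331.6   51.5] 46.6 F/M [-6.63  3.31  6.5   0.77  1.22  0.09] sd [0.14 0.7  0.22] op 32.3
```

```bash
python3 f2.py wrist6; python3 - <<'E'
from h import *
p=read_camera("side"); X,ok=cloud(p); P=X[ok]
m=(P[:,2]>14)&(P[:,2]<28)&(P[:,0]>490)&(P[:,0]<680)&(P[:,1]<-270)&(P[:,1]>-505)
print(cv2.minAreaRect(P[m][:,:2].astype(np.float32)))
cv2.imwrite("pics/side6.png",cv2.resize(cv2.cvtColor(p["color"],cv2.COLOR_RGB2BGR)[180:380,150:400],None,fx=3,fy=3))
E
```

```text
12.12 [ 577.1 -331.6   51.5] tool x yaw 46.6 F [-6.46  4.18  6.29] 32.3 [-0.56  0.42  1.78 -0.    0.95  0.2 ]
0.61 6869 [ 581.9 -327.3   69.6] [279. 273.]
foot [ 613.8 -294.9   74.6] mouth26 [ 596.1 -313.    80.4] top [ 570.2 -339.4   89. ] lean yaw,tilt [-134.4   77. ] 3.23
((582.6661376953125, -388.54046630859375), (205.26649475097656, 146.10707092285156), 89.37435913085938)
```

View pics/side6.png

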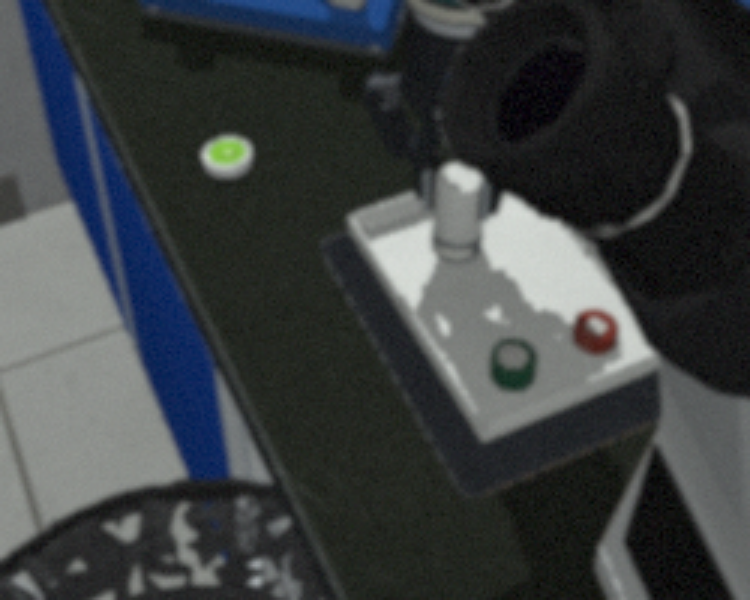

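The canister stands upright in the tray and the tray outline hasn't moved. I'll ease the load and open.

>>> servo_tool([
  [-1,[0,0,-0.04],0],
  [-1,[0,0,-0.03],0],
  [-1,[0,0,0],0],
])

```text
clock: 12.52
tool_pos: [578.0, -332.1, 51.6]
tool_rot: [0.918, 0.396, 0.0, 0.0]
ft_force: [-3.6, 1.9, 2.1]
opening: 32.4
```

```bash
python3 st.py 4
```

```text
12.67 [ 578.  -332.1   51.5] 46.6 F/M [-4.07  2.18  4.18  0.52  0.8   0.07] sd [0.71 0.33 1.32] op 32.4
```

>>> servo_tool([
  [-1,[0,0,-0.06],0],
  [-1,[0,0,0],0],
  [-0.18,[0,0,0],0],
  [-0.12,[0,0,0],0],
  [-0.05,[0,0,0],0],
  [0.05,[0,0,0],0],
  [0.2,[0,0,0],0],
  [0.2,[0,0,0],0],
])

```text
clock: 13.33
tool_pos: [578.2, -332.2, 51.4]
tool_rot: [0.918, 0.395, 0.0, 0.0]
ft_force: [0.4, 0.4, 0.6]
opening: 51.4
```

```bash
python3 st.py 2; sed -i 's/\[c\[0\]+20,c\[1\]+20,30,-2.33,.52\]/[c[0],c[1],c[2]-50,-2.33,.05] if len(sys.argv)>2 else [c[0]+20,c[1]+20,30,-2.33,.52]/' f2.py; python3 f2.py wrist7 up
```

```text
13.38 [ 578.1 -332.1   51.4] 46.59 F/M [ 0.17 -0.09 -0.47  0.01 -0.02 -0.01] sd [0.21 0.52 1.07] op 51.1
13.38 [ 578.1 -332.1   51.4] tool x yaw 46.59 F [-0.04 -0.6  -1.54] 51.1 [-0.56  0.42  1.78  0.    0.95  0.2 ]
0.67 7274 [ 581.7 -329.5   69. ] [282. 275.]
foot [ 575.8 -335.8    5.6] mouth26 [ 575.7 -335.9   31.6] top [ 575.5 -336.1   69.5] lean yaw,tilt [-134.     0.5] 0.41
```

>>> servo_tool([
  [0.2,[0,0,-1],0],
  [0.2,[0,0,-2.5],0],
  [0.2,[0,0,-4],0],
  [0.2,[0,0,-4],0],
  [0.2,[0,0,-4],0],
  [0.2,[0,0,-2],0],
  [0.2,[-2.5,-2.5,0],0],
  [0.2,[-2.5,-2.5,0],0],
  [0.2,[-1,-1,0],0],
  [0.2,[0,0,0],0],
])

```text
clock: 14.32
tool_pos: [490.4, -334.4, 227.3]
tool_rot: [0.919, 0.395, -0.0, -0.0]
ft_force: [0.5, 0.8, 0.5]
opening: 51.1
```

```bash
python3 f2.py wrist8 up; python3 - <<'E'
from h import *
p=read_camera("side"); X,ok=cloud(p); P=X[ok]
m=(P[:,2]>14)&(P[:,2]<28)&(P[:,0]>490)&(P[:,0]<680)&(P[:,1]<-270)&(P[:,1]>-505)
print(cv2.minAreaRect(P[m][:,:2].astype(np.float32)))
for q in["canister_a","specimen_red","specimen_green","level"]:
    for r in silhouettes(p,q)[:4]: print(q,round(r["score"],2),np.median(X[r["region"]&ok],0).round(1))
cv2.imwrite("pics/side9.png",cv2.resize(cv2.cvtColor(p["color"],cv2.COLOR_RGB2BGR)[130:380,130:400],None,fx=2.3,fy=2.3))
E
```

```text
14.32 [ 490.4 -334.4  227.3] tool x yaw 46.49 F [0.5  0.76 0.46] 51.1 [-0.64  0.12  1.8  -0.    1.22  0.12]
0.83 1318 [ 574.3 -331.7   69.4] [133. 339.]
foot [ 577.3 -336.1    5.7] mouth26 [ 577.4 -336.1   31.7] top [ 577.5 -336.1   69.7] lean yaw,tilt [-1.789e+02 -1.000e-01] 0.53
((582.620361328125, -388.3771667480469), (205.6833038330078, 145.9330596923828), 89.51937866210938)
canister_a 0.8 [ 570.4 -347.2   47.1]
canister_a 0.61 [497.3  21.6  75.3]
canister_a 0.53 [602.5 -79.6  77.9]
specimen_red 0.69 [ 615.2 -454.    17. ]
specimen_green 0.58 [ 550.6 -456.    22.8]
specimen_green 0.49 [534.   -5.2  37.7]
level 0.47 [ 459.5 -174.8    9.1]
```

View pics/side9.png

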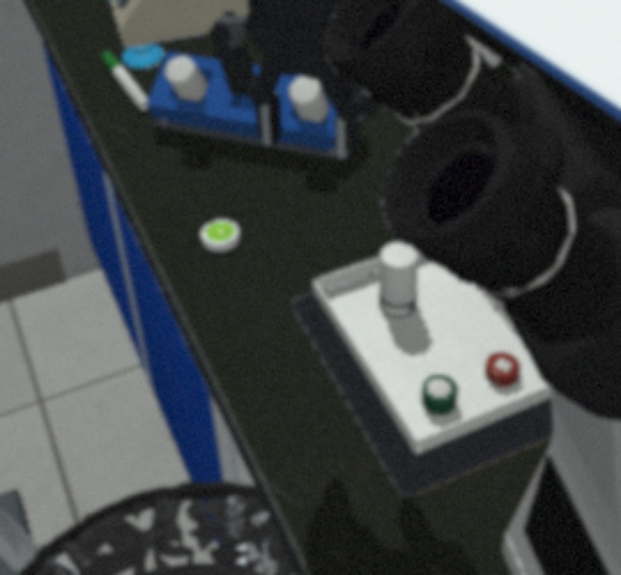

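The side view shows the canister upright in the tray's left half, with both specimens, the level and the two remaining canisters where they started. The arm is clear, so I'm handing in.

```bash
python3 -c "from plant import *; print(job_done())"
```

```text
the job is handed in; nothing more can be done
None
```

The loaded canister, which was in the middle pocket, now stands upright on the tray floor in the empty left half. The job was handed in at about 14.4 s of the 54 s allowed.

- **Which one is heavy:** I lifted only the middle canister. It pulled about 4.1 N (about 420 g), inside the loaded range and far above the 110 g limit for an empty one. I did not lift the other two, so their emptiness is inferred, not felt.
- **Standing it up:** The tool cannot tilt, so I swung the canister upright in the pads by bracing its foot against the uphill wall of its pocket. I then carried it over, set it down slowly and eased the load before opening.
- **Set-down force:** Contact at set-down peaked at about 10 N on the floor, with about 7 N sideways.
- **Canister check:** The last fit shows it tilted less than 1°, foot at 5.7 mm against a floor at about 5 mm.
- **Tray and bystanders:** The tray outline is unchanged to within about 1 mm. The specimens and level match their starting positions to within 1–2 mm. I saw the pen in place in the last picture but did not measure it. I did not re-check the clear canister and eyepiece, though nothing went near them.
- **Empty canisters:** They were never touched. In the last picture both sit as they started in the outer pockets.
- **Checks that disagreed:** One canister fit failed while it was still gripped in the tray. The side picture and both later fits showed it upright. In the last side view the network also gave one false "green specimen" over the rack, which I ignored.

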